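Unlock the lid stay and shut the damp box

ROBOT

A 6-joint arm with a two-finger parallel gripper is mounted at the origin on a cart in front of the work surface, level with it; the furniture and walls round the work are solid. World frame = base frame: x ahead of the robot, y to its left, z up, the work surface at z = 0. Lengths are in m, angles in rad, forces in N, time in s.
With the tool pointing down it reaches from about 0.4 to 0.825 m from the base axis. Payload 7 kg.
Tool frame: the origin (TCP) lies midway between the tips of the shut fingers; the grasp point (between the pads) lies 19 mm behind it (env.pinch_z is the distance from the TCP to the grasp point, in m); z points along the fingers, x is the direction in which the jaws open and shut, and the axes are right-handed (so a half turn about z gives the same grasp; the last joint's range is limited). The gripper opens to 85 mm and grips with 20 to 120 N. Pads are 22 mm wide; open, the fingers measure 114 mm over their backs; the gripper's body (76 mm by 85 mm) begins 54 mm behind the grasp point. The pads swing forward as they close: fully open they stand 13 mm farther back than shut.
Start: joints at [-1.025, 0.359, 0.012, 0, -1.224, -0.288], TCP at [0.172, -0.653, 0.231] pointing down, gripper open.
Joint ranges: [-3.07, 3.07], [-1.43, 2.12], [-1.02, 1.25], [-3.03, 1.67], [-3.05, -0], [-3.03, 3.03]. Speed limits (rad/s): [2.39, 2.39, 3.01, 3.14, 3.14, 3.14].

INTERFACE

Orientations are given as [roll, pitch, yaw] about the fixed x, y, z axes, in that order (R = Rz(yaw) Ry(pitch) Rx(roll)).
In Python, from workcell import env gives the robot as it stands. Calls block until the motion is done:
- env.goto(position, orientation): joint-space move of the TCP to a pose.
- env.servo_line(position, rot=None, speed=0.15, guard=None): straight line of the TCP; rot=None keeps the orientation; speed is the mean speed in m/s. With guard (N) it stops when the force on the tool has changed by that much, and returns True; else False.
- env.set_joints(angles): joint-space move.
- env.set_gripper(opening, grasp_force=None): finger opening in m; grasp_force is the grip in N (None keeps the last); returns when the fingers have stopped.
- env.pause(seconds).
- env.ik(position, orientation): joint angles nearest the present ones, or None.
- env.state(): the state.
- env.read_camera(name): name is "scene" or "top" or "wrist"; returns a dict with "frame" (480x640x3 uint8, red, green, blue), "fx", "fy", "cx", "cy" (pixels), "origin" and "orientation" of the camera in the world. Camera axes: x right, y down, z forward; pixel columns grow to the right and rows downward; lengths in m; the calibration is good to about 2 mm. A picture is of the moment at which its call begins. There is no depth.
A pose or a line that the arm cannot do raises env.MotionError and nothing moves.
- env.sign_off(): hands the job in, once; it reports no verdict.
The state is a dict: "t": time; "joint_pos": joint angles; "joint_vel": joint speeds; "joint_efforts": joint torques, N m; "position": TCP position; "eef_rot": TCP orientation; "ft_force": force on the tool from outside, world axes, zero at the start; "wrist_torque": the same for the moment, N m; "opening": finger opening in m.
Only numpy, scipy, OpenCV 4.12 (cv2) and the standard library are available. Lean on these libraries where they do the work, as an engineer would, in place of code of your own. Each camera call takes 0.05 s, during which the arm holds its last target.

TASK

Shut the damp box. Lift the knee of its folding lid stay up past centre by the knob, then, with the knob between your half-open fingers (guide it, do not clamp it), let the lid down slowly onto its catch so that it never drops or slams. Then press the batten at the lid's front edge until the lid is fully home, keep pressing there with about 15 N for a good second to bed it down, and let go; use no more than 25 N on stay and lid, and leave the mug, beaker and slip trailer where they stand.

Things in the scene. Friction and masses are not known exactly. Their poses are not given: they have to be found in the camera images.
- damp_box: wooden damp box fixed on the table, 210 (x) x 240 (y) x 110 mm high; origin at the centre of its underside, +x from its front to its hinged far side, +z up. Lid 222 mm deep, 236 wide, 14 thick, hinged along the far top edge: axis along the box's y at x = 0.105, z = 0.113 m in the box frame. The folding steel stay is outside the right-hand wall (wall face at y = -0.120 m)
- stay_pivot (a point): point on the axis of the stay's lower, fixed pivot (axis along the box's y), brought out sideways to the same y as the centre of the knob's grip: (-0.025, -0.188, 0.030) m in the box frame. The knob swings round this point on a circle of 81 mm radius in the box's x-z plane
- stay_knob: dark wooden knob on the stay's knee: grip 16 mm diameter, 56 long, sticking out along box y, end flange 21 mm; origin mid-grip, on the knee axis; links 50 mm, lid and wall 68 mm nearer the box. Locked it is 52 mm beyond the pivot (box x), 63 above; it swings up and to the front, to 61 in front, 54 above with the lid shut. Past centre the lid's weight pushes it on with up to 8 N: hold it back
- lid_batten: dark wooden batten glued on top of the lid along its front edge, 34 mm (x) x 200 mm (y), 10 mm high; origin at the middle of its underside; moves with the lid; the lid shut, its axes are the box's
- batten_mid (a point): middle of the batten's upper face, the place to press; with the lid shut it points up and lies at (-0.098, 0, 0.134) m in the box frame
- lid (a joint): lid angle in rad, 0 = shut and fully home, 1.31 = open as locked. Let down, the lid rests on a spring roller catch at about 0.045; pressing the batten with roughly 4 to 8 N pushes it past the roller, it snaps to 0 and the catch then holds it. The stop at 0 is slightly springy
- stay_knee (a joint): fold of the stay's knee in rad: 2.272 = locked (sagging past centre against its stop), 2.132 = both links in line (centre), smaller = unlocked and folding, 0 = folded with the lid shut
- mug: dark clay mug standing beyond the stay, near the back, 92 x 142 x 130 mm; origin at the centre of its underside; to be left alone
- slip_beaker: pale plastic beaker standing in front, to the right of the box, 70 mm wide, 78 high; origin at the centre of its underside; to be left alone
- slip_trailer: small red squeeze bulb with a white nozzle standing at the right, 54 mm wide, 100 high; origin at the centre of its underside; to be left alone

How it is judged:
On the way, in this order (a step that is already met when the one before it is completed fails the run):
1. the stay's knee has been lifted past centre, so that it no longer locks (value of joint stay_knee below 2.07 rad), for 0.1 s.
2. the lid has been let down onto its catch (value of joint lid below 0.1 rad), for 0.1 s.
3. the lid is fully home and the fingers keep pressing its batten with 10 to 20 N for half a second (value of joint lid below 0.014 rad and contact force between the fingers and lid_batten between 10 and 20 N), for 0.5 s.
At the end, for the whole second after the job is handed in: The lid is fully home (lid joint under 0.014 rad, about 3 mm at its front edge) and at rest, and the mug, beaker and slip trailer stand within 30 mm of where they were (value of joint lid below 0.014 rad and velocity of joint lid between -0.05 and 0.05 rad/s and distance of each of mug, slip_beaker, slip_trailer from where it was at the start of the episode below 0.03 m); the robot touches nothing.
It fails at once if the lid dropped or slammed (it closed faster than 1.2 rad/s, before the last 0.1 rad) (velocity of joint lid below -1.2 rad/s and value of joint lid above 0.1 rad).
It fails at once if the box, its stay or its lid was pushed, pulled or clamped with more than 25 N (contact force between any of the fingers, the arm and damp_box above 25 N).
It fails at once if the mug, the beaker or the slip trailer was moved by more than 30 mm (distance of any of mug, slip_beaker, slip_trailer from where it was at the start of the episode above 0.03 m).
It also fails if it takes over 72 s, if anything falls off the work surface, if the arm or the gripper's body presses on something with over 40 N, if the wrist force passes 120 N, or if a joint passes its speed limit or range.

## Working session

There is one attempt and no reset: what is moved stays moved. The work goes in short steps, each a Python script; the robot and the scene stay as the last script left them, time stands still between calls to the robot, and variables do not carry over. Pictures are saved under pics/ and viewed, and the job is handed in when it is done.

```bash
ls; mkdir -p pics; python3 - <<'E'
from workcell import env
import cv2
for n in ("scene","top","wrist"):
    c=env.read_camera(n); cv2.imwrite(f"pics/{n}0.png",c["frame"][:,:,::-1])
    print(n,c["fx"],c["fy"],c["cx"],c["cy"],c["origin"],c["orientation"])
s=env.state();print(s, env.pinch_z)
E
```

```text
pics
scene 507.824037457103 507.824037457103 317.6283393635707 246.60531836478484 [0.12086628 0.56975204 0.54028717] [-2.08039173  0.02050766 -2.541906  ]
top 530.5657351832996 530.5657351832996 314.821445878731 234.6024845570953 [ 0.38050214 -0.05219417  1.04559099] [-2.93715281e+00  2.45338303e-03 -1.57742868e+00]
wrist 411.22392800200254 411.22392800200254 319.61641872168474 239.93838919492057 [ 0.10082882 -0.67213116  0.37257412] [ 2.84600192e+00 -9.49017900e-04  1.82724800e+00]
{'t': 0.15, 'joint_pos': array([-1.02486428e+00,  3.59209619e-01,  1.12911164e-02, -2.31526788e-04,
       -1.22412322e+00, -2.88096501e-01]), 'joint_vel': array([-0.00029314, -0.00249881,  0.00348824,  0.00273296,  0.00066007,
        0.00043685]), 'joint_efforts': array([ 3.05758076e-04, -5.83877599e+01,  2.93652391e+01,  6.94055200e+00,
       -4.27748513e-03,  8.93483847e-07]), 'position': array([ 0.1719906 , -0.65234916,  0.23060081]), 'eef_rot': array([-3.14144748e+00, -1.25591696e-03,  1.82855298e+00]), 'ft_force': array([-0.20648815,  0.43840556,  0.08311341]), 'wrist_torque': array([-0.00478948, -0.01148387,  0.05566476]), 'opening': 0.0856483877889322} 0.0187
```

View pics/scene0.png

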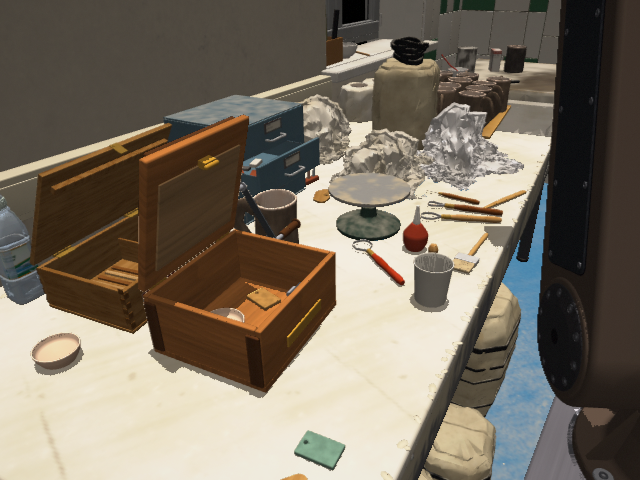

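View pics/top0.png

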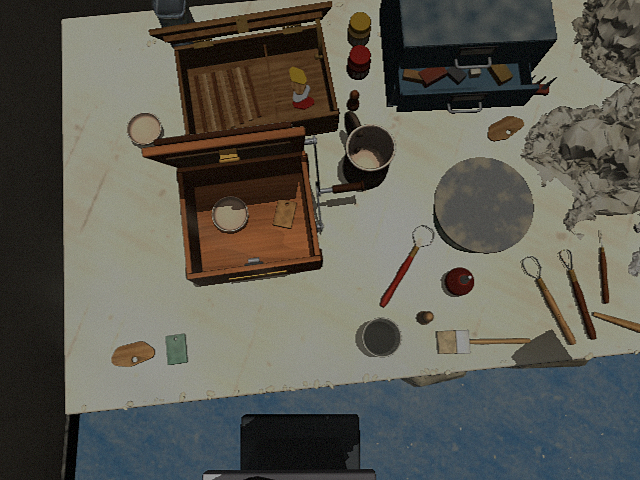

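View pics/wrist0.png

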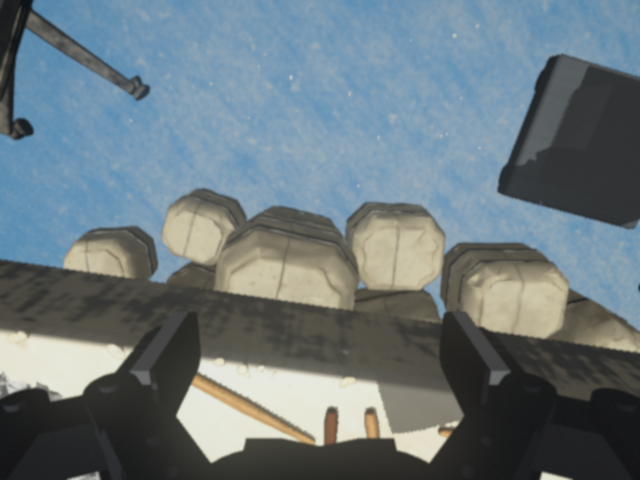

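The top view shows the box's front rim from about (187,280) to (322,265), the knob at about (350,187) and the mug rim at (371,148), close behind the knob. The beaker is at (380,337) and the trailer at (459,281). I'll zoom in to measure.

```bash
python3 - <<'E'
import cv2
a=cv2.imread("pics/top0.png")[120:290,170:410]; cv2.imwrite("pics/top0z.png",cv2.resize(a,None,fx=3.3,fy=3.3,interpolation=cv2.INTER_CUBIC))
a=cv2.imread("pics/scene0.png")[170:400,130:350]; cv2.imwrite("pics/scene0z.png",cv2.resize(a,None,fx=2.6,fy=2.6,interpolation=cv2.INTER_CUBIC))
E
```

```text
(no output)
```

View pics/top0z.png

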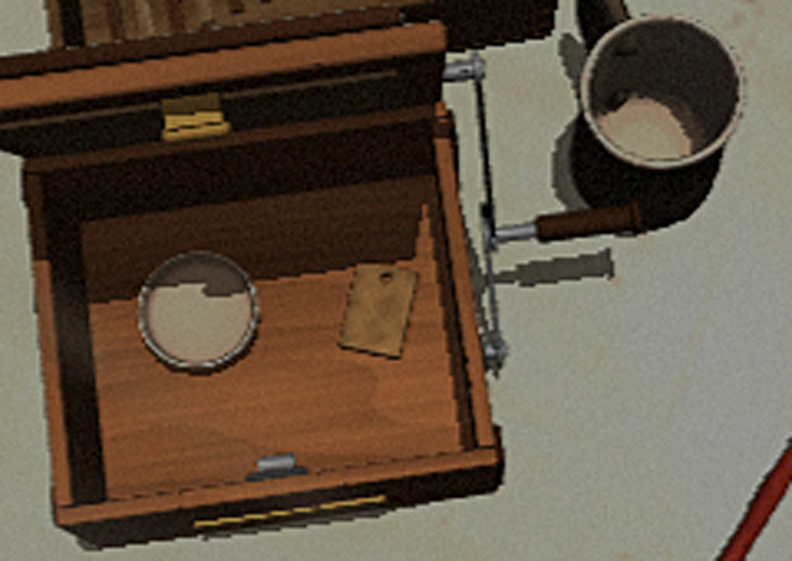

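View pics/scene0z.png

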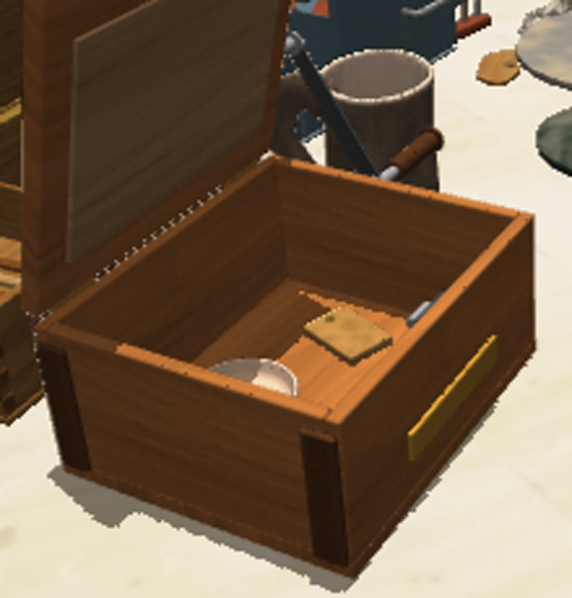

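```bash
cat > h.py <<'E'
import numpy as np
from scipy.spatial.transform import Rotation as R
from scipy.optimize import least_squares
from workcell import env
def proj(c,P):
    Rm=R.from_euler('xyz',c["orientation"]).as_matrix()
    q=(np.atleast_2d(P)-c["origin"])@Rm
    return np.c_[c["fx"]*q[:,0]/q[:,2]+c["cx"],c["fy"]*q[:,1]/q[:,2]+c["cy"]]
def ray(c,u,v):
    Rm=R.from_euler('xyz',c["orientation"]).as_matrix()
    return np.array(c["origin"]),Rm@np.array([(u-c["cx"])/c["fx"],(v-c["cy"])/c["fy"],1])
def plane(c,u,v,z):
    o,d=ray(c,u,v); return o+d*(z-o[2])/d[2]
E
python3 - <<'E'
from h import *
ct=env.read_camera("top");cs=env.read_camera("scene")
t=np.array([[187.6,278.5],[320.9,258.5],[348.2,187.6]])
s=np.array([[257.7,332.3],[335,252],[290.4,229.6]])
for p in t[:2]: print("top",plane(ct,*p,.11))
for p in s[:2]: print("scene",plane(cs,*p,.11))
print(plane(ct,*t[2],.093),plane(cs,*s[2],.093))
L=np.array([[-.105,.12,.11],[-.105,-.12,.11],[.027,-.188,.093]])
def W(p,L): 
    c,s_=np.cos(p[2]),np.sin(p[2]); return L@np.array([[c,s_,0],[-s_,c,0],[0,0,1]])+[p[0],p[1],0]
f=lambda p:np.r_[(proj(ct,W(p,L))-t).ravel(),(proj(cs,W(p,L))-s).ravel()]
r=least_squares(f,[.5,.05,0]);print(r.x,r.fun.round(1)); p=r.x
back=np.array([[.105,-.12,.11],[.105,.12,.11],[-.105,.12,0],[-.105,-.12,0],[-.025,-.13,.03]])
print(proj(ct,W(p,back)).round(1),proj(cs,W(p,back)).round(1))
print("mug base-ish / rim",plane(ct,371,148,.13),"beaker",plane(ct,380,337,.078),"trailer",plane(ct,459,281,.05))
print("knob",W(p,L[2:]),"pivot",W(p,np.array([[-.025,-.188,.03]])))
E
```

```text
top [0.49668569 0.17471762 0.11      ]
top [ 0.53087508 -0.0617416   0.11      ]
scene [0.49795127 0.17609394 0.11      ]
scene [ 0.52715053 -0.06128739  0.11      ]
[ 0.66722366 -0.11409891  0.093     ] [ 0.66253382 -0.11335674  0.093     ]
[0.61703538 0.0693292  0.1231174 ] [-0.4 -0.8  0.5  1.8 -0.1  0.2  0.2 -0.3  0.2 -0.4 -1.6 -0.7]
[[306.6 149.8]
 [178.  165.8]
 [200.4 284.6]
 [320.9 268.9]
 [320.7 226. ]] [[234.1 227.9]
 [141.  293.5]
 [263.8 392.2]
 [335.4 304.3]
 [298.9 277.4]]
mug base-ish / rim [ 0.73090337 -0.15472321  0.13      ] beaker [ 0.39308084 -0.16659565  0.078     ] trailer [ 0.49587227 -0.32172328  0.05      ]
knob [[ 0.66691864 -0.11393198  0.093     ]] pivot [[ 0.61531225 -0.12031792  0.03      ]]
```

```bash
cat >> h.py <<'E'
BOX=np.array([.617,.0693,.126])
def w(b):
    c,s=np.cos(BOX[2]),np.sin(BOX[2]); return np.array([BOX[0]+c*b[0]-s*b[1],BOX[1]+s*b[0]+c*b[1],b[2]])
def rot(pitch=0,lean=.1):
    # box->world yaw, tool x = -box x (camera outside), lean: wrist out to -y_box ; pitch>0: tool points forward (+x)
    Rb=R.from_euler('z',BOX[2])
    Rt=Rb*R.from_euler('y',-pitch)*R.from_euler('x',lean)*R.from_euler('xyz',[np.pi,0,np.pi])
    return Rt
def eul(Rt): return Rt.as_euler('xyz')
def knob(th,yb=-.184,r=.081): return np.array([-.025+r*np.cos(th),yb,.030+r*np.sin(th)])
TH0=np.arctan2(63,52); TH1=np.arctan2(54,-61)
def tcp(th,dx=0,depth=.020,pitch=0,lean=.1,yb=-.184):
    """TCP pose with the knob 'depth' behind TCP along the tool, shifted dx along box x"""
    Rt=rot(pitch,lean); k=w(knob(th,yb)+np.array([dx,0,0]))
    return k+Rt.as_matrix()[:,2]*depth, eul(Rt)
E
python3 - <<'E'
from h import *
print(rot().as_matrix().round(2))
for th in np.linspace(TH0,TH1,5):
    for pitch in (0,.3):
        p,o=tcp(th,pitch=pitch); q=env.ik(p,o); print(p.round(3),o.round(2),None if q is None else np.round(q,2))
p,o=tcp(TH0); p[2]+=.15; print(np.round(env.ik(p,o),2))
E
```

```text
[[-0.99 -0.13 -0.01]
 [-0.13  0.99  0.1 ]
 [ 0.    0.1  -1.  ]]
[ 0.666 -0.108  0.073] [ 3.04  0.   -3.02] [ 0.07  0.5  -0.1  -0.12 -0.98  0.13]
[ 0.672 -0.107  0.073] [ 3.04  0.3  -3.02] [ 0.05  0.39 -0.3  -0.22 -0.6   0.25]
[ 0.639 -0.111  0.087] [ 3.04  0.   -3.02] [ 0.07  0.45 -0.15 -0.12 -0.98  0.13]
[ 0.645 -0.111  0.088] [ 3.04  0.3  -3.02] [ 0.05  0.34 -0.35 -0.22 -0.61  0.25]
[ 0.609 -0.115  0.091] [ 3.04  0.   -3.02] [ 0.06  0.41 -0.21 -0.12 -0.96  0.13]
[ 0.615 -0.114  0.092] [ 3.04  0.3  -3.02] [ 0.04  0.29 -0.4  -0.22 -0.6   0.26]
[ 0.579 -0.119  0.083] [ 3.04  0.   -3.02] [ 0.06  0.38 -0.28 -0.13 -0.92  0.14]
[ 0.585 -0.118  0.083] [ 3.04  0.3  -3.02] [ 0.04  0.26 -0.46 -0.24 -0.57  0.29]
[ 0.555 -0.122  0.064] [ 3.04  0.   -3.02] [ 0.06  0.37 -0.35 -0.13 -0.86  0.16]
[ 0.561 -0.121  0.065] [ 3.04  0.3  -3.02] [ 0.03  0.26 -0.52 -0.26 -0.52  0.32]
[ 0.07  0.38  0.07 -0.1  -1.26  0.09]
```

```bash
python3 - <<'E'
from h import *
import cv2
p,o=tcp(TH0,dx=-.1); p[2]+=.17
env.set_gripper(.032,20)
env.goto(p,o)
p,o=tcp(TH0,dx=-.005); p[2]+=.13
env.servo_line(p,speed=.15)
print(env.state()["t"],env.state()["position"],p,env.state()["opening"],env.state()["ft_force"])
for n in ("scene","top","wrist"):
    c=env.read_camera(n); cv2.imwrite(f"pics/{n}1.png",c["frame"][:,:,::-1])
    print(proj(c,[w(knob(TH0,-.188)),w(knob(TH0,-.216)),w(knob(TH0,-.16)),p]).round(0).tolist())
E
```

```text
4.0 [ 0.66090989 -0.10874857  0.20274945] [ 0.66126263 -0.1085509   0.20256898] 0.03229185310818423 [-0.37799713 -0.15045134  0.84750391]
[[289.0, 229.0], [296.0, 223.0], [281.0, 235.0], [287.0, 177.0]]
[[348.0, 188.0], [363.0, 186.0], [333.0, 190.0], [349.0, 172.0]]
[[312.0, 212.0], [312.0, 168.0], [313.0, 253.0], [321.0, 318.0]]
```

View pics/wrist1.png

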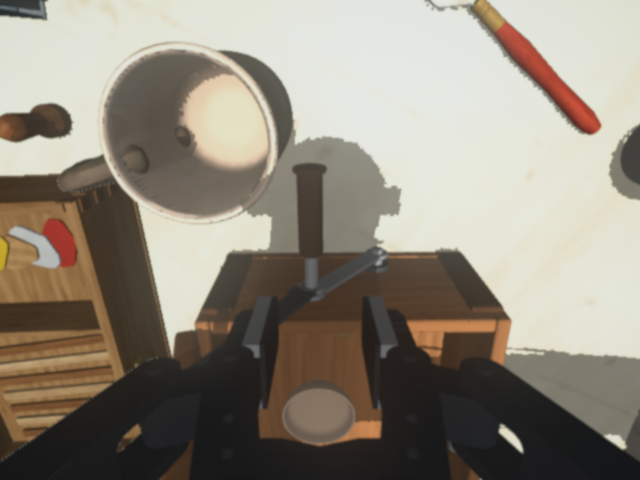

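View pics/scene1.png

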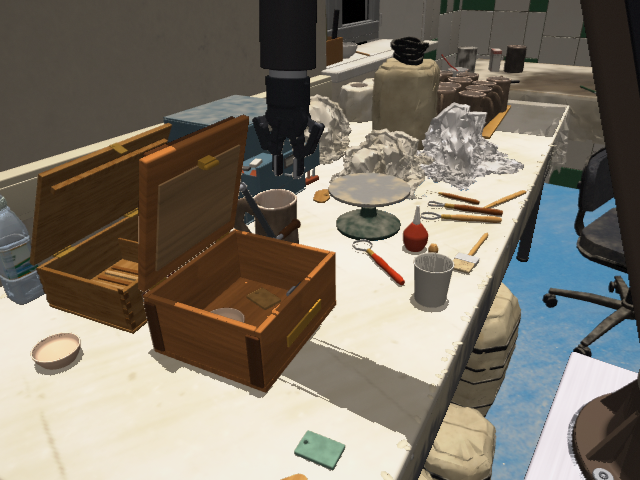

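The wrist view shows the knob's grip from (310,258) to (311,165). Its middle is at (310.5,212) and my prediction was (312,212), so the pose is good to about 1 mm. Next is the gap to the mug rim at around (277,150)-(262,190).

```bash
python3 - <<'E'
from h import *
c=env.read_camera("wrist")
Rb=R.from_euler('z',BOX[2]).as_matrix()
for u,v in [(277,150),(274,170),(263,190),(240,212),(292,110),(180,42)]:
    P=plane(c,u,v,.13); print(u,v,P.round(3),((P-[BOX[0],BOX[1],0])@Rb).round(4))
print(knob(TH0))
E
```

```text
277 150 [ 0.689 -0.157  0.13 ] [ 0.0433 -0.2334  0.13  ]
274 170 [ 0.69  -0.147  0.13 ] [ 0.0453 -0.2233  0.13  ]
263 190 [ 0.695 -0.135  0.13 ] [ 0.0515 -0.2127  0.13  ]
240 212 [ 0.706 -0.122  0.13 ] [ 0.0644 -0.2007  0.13  ]
292 110 [ 0.684 -0.177  0.13 ] [ 0.0353 -0.2526  0.13  ]
180 42 [ 0.737 -0.2    0.13 ] [ 0.0855 -0.2823  0.13  ]
[ 0.02656177 -0.184       0.09246907]
```

```bash
python3 - <<'E'
from h import *
import cv2
p,o=tcp(TH0,dx=-.004,depth=.020)
print("guard",env.servo_line(p,speed=.06,guard=6))
s=env.state();print(s["t"],s["position"],p,s["ft_force"])
for n in ("scene","wrist"):
    c=env.read_camera(n); cv2.imwrite(f"pics/{n}2.png",c["frame"][:,:,::-1])
a=cv2.imread("pics/scene2.png")[130:290,200:360]; cv2.imwrite("pics/scene2z.png",cv2.resize(a,None,fx=3.5,fy=3.5,interpolation=cv2.INTER_CUBIC))
E
```

```text
guard True
6.0833 [ 0.66172307 -0.10780488  0.07691481] [ 0.6622547  -0.10842523  0.07256898] [-2.52771846  1.99855544  1.72153029]
```

View pics/wrist2.png

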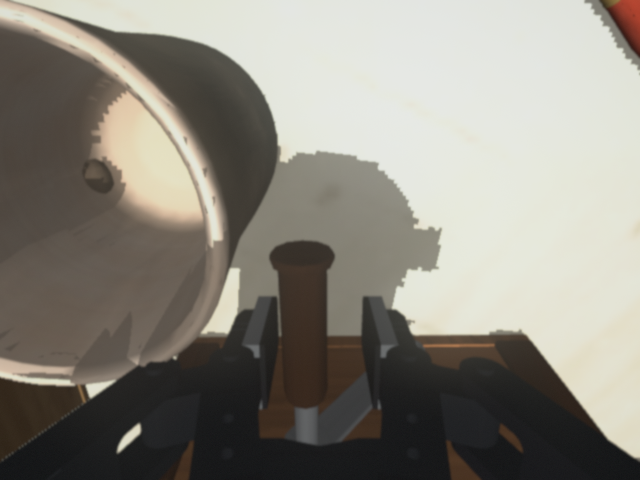

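View pics/scene2z.png

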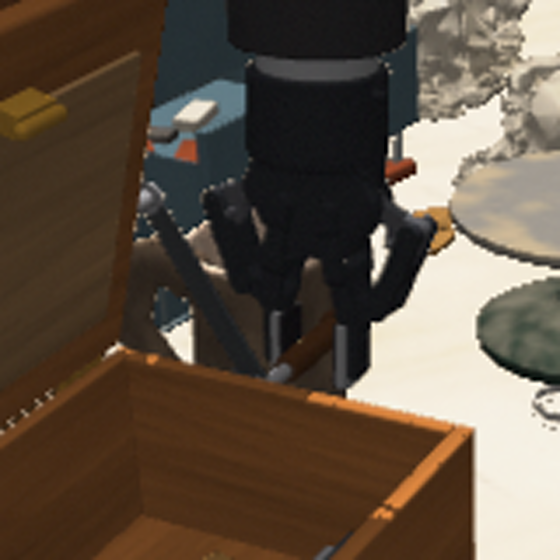

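The guard tripped with a force of about (-2, +2) N, which points away from the mug. The gripper's back knuckle, at about (180,370) in the wrist view, seems to have brushed the mug's rim. I'll back off, check whether the mug moved, and come down again with the tool pitched.

```bash
python3 - <<'E'
from h import *
import cv2
s=env.state();p=s["position"].copy();p[2]+=.04;p[0]-=.004
env.servo_line(p,speed=.08)
p2,o=tcp(TH0,dx=-.05,depth=.02); p2[2]+=.13; env.servo_line(p2,speed=.15)
env.pause(.3)
s=env.state();print(s["t"],s["ft_force"])
c=env.read_camera("top"); cv2.imwrite("pics/top3.png",c["frame"][:,:,::-1])
a=cv2.imread("pics/top3.png");b=cv2.imread("pics/top0.png")
o=np.hstack([x[100:220,300:420] for x in (b,a)]); cv2.imwrite("pics/top3z.png",cv2.resize(o,None,fx=3.3,fy=3.3))
E
```

```text
7.925 [0.55883941 0.08805711 0.00108196]
```

View pics/top3z.png

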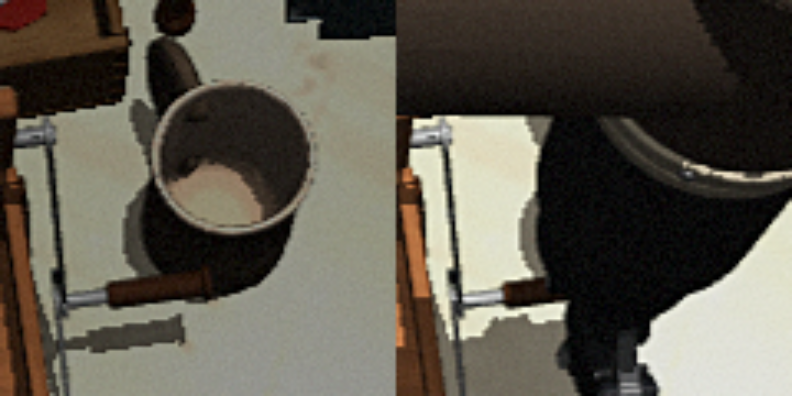

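```bash
python3 - <<'E'
from h import *
import cv2
p,o=tcp(TH0,dx=-.005,depth=.018,pitch=.25); p[2]+=.12
env.servo_line(p,rot=o,speed=.12); env.pause(.3)
s=env.state();print(s["t"],s["ft_force"],s["position"]-p)
c=env.read_camera("wrist"); cv2.imwrite("pics/wrist4.png",c["frame"][:,:,::-1])
print(proj(c,[w(knob(TH0,-.188)),w(knob(TH0,-.216)),w(knob(TH0,-.16))]).round(0).tolist())
print("old rim pts",proj(c,[[.689,-.157,.13],[.690,-.147,.13],[.695,-.135,.13],[.706,-.122,.13],[.737,-.2,.13]]).round(0).tolist())
E
```

```text
8.8417 [ 0.17414803 -0.27429513  0.0132014 ] [ 1.26322807e-04  1.65728177e-05 -8.19294337e-05]
[[362.0, 218.0], [364.0, 172.0], [360.0, 260.0]]
old rim pts [[320.0, 152.0], [316.0, 172.0], [304.0, 193.0], [281.0, 212.0], [232.0, 43.0]]
```

View pics/wrist4.png

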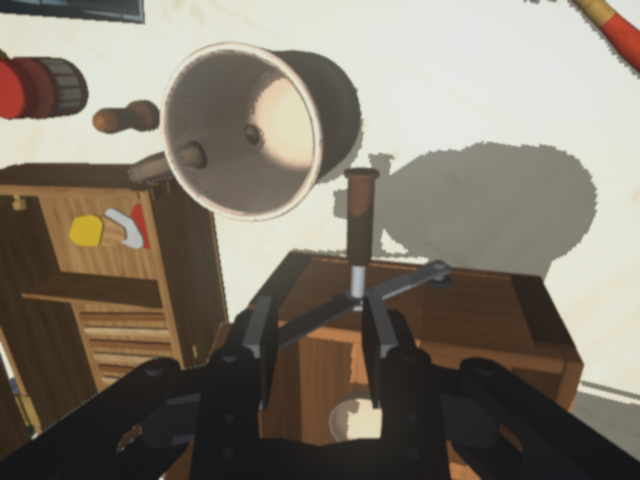

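The mug rim's right edge is at (321,150), against a prediction of (320,152) from the earlier measurement, so the mug has not moved. The knob is at (361,217), also as predicted. I'll come in along the pitched tool axis.

```bash
python3 - <<'E'
from h import *
import cv2
env.set_gripper(.028,20)
p,o=tcp(TH0,dx=-.003,depth=.019,pitch=.25)
z=rot(.25).as_matrix()[:,2]
env.servo_line(p-.09*z,rot=o,speed=.1)
print("guard",env.servo_line(p,speed=.04,guard=4))
env.pause(.2)
s=env.state();print(s["t"],s["ft_force"],s["position"]-p,s["opening"])
c=env.read_camera("wrist"); cv2.imwrite("pics/wrist5.png",c["frame"][:,:,::-1])
c=env.read_camera("scene"); cv2.imwrite("pics/scene5.png",c["frame"][:,:,::-1])
a=cv2.imread("pics/scene5.png")[130:290,200:360]; cv2.imwrite("pics/scene5z.png",cv2.resize(a,None,fx=3.5,fy=3.5,interpolation=cv2.INTER_CUBIC))
E
```

```text
guard False
12.2667 [ 0.05033988  0.24096098 -1.00366417] [ 2.87482567e-05 -2.20454220e-05  1.05349228e-04] 0.02758521949099329
```

View pics/wrist5.png

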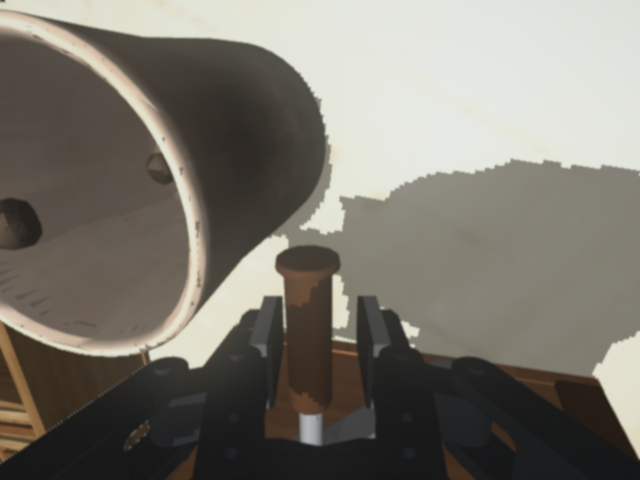

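View pics/scene5z.png

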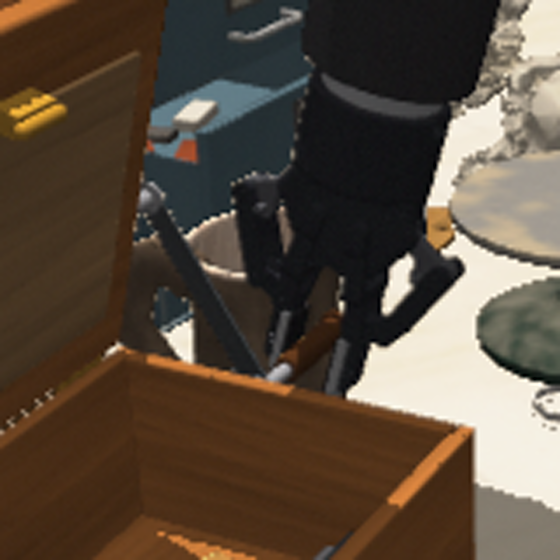

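The knob stands between the two pads, spanning columns 283-333, with clearance on both sides, and the mug is clear of the gripper. I'll narrow the gap a little and lift the knee along its arc.

```bash
cat >> h.py <<'E'
def pitch_of(th): return float(np.interp(th,[1.4,2.3],[.25,.38]))
def arc(ths,speed=.015,fmax=12,dx=0):
    for th in ths:
        p,o=tcp(th,dx=dx,depth=.019,pitch=pitch_of(th))
        env.servo_line(p,rot=o,speed=speed)
        s=env.state(); f=s["ft_force"]
        print(round(float(th),3),round(s["t"],2),f.round(1),"op",round(s["opening"],4))
        if np.linalg.norm(f)>fmax: print("STOP force"); return False
    return True
E
python3 - <<'E'
from h import *
import cv2
env.set_gripper(.023,20)
print(env.state()["ft_force"],env.state()["opening"])
arc(TH0+np.arange(1,7)*.04)
for n in ("wrist","scene"):
    c=env.read_camera(n); cv2.imwrite(f"pics/{n}6.png",c["frame"][:,:,::-1])
E
```

```text
[ 0.70250875 -0.30055125  0.81712407] 0.023106066166356687
0.921 12.88 [-0.5  0.5  0.3] op 0.0228
0.961 13.25 [ 0.6 -0.2  0.5] op 0.023
1.001 13.62 [1.7 0.9 2.1] op 0.0228
1.041 13.98 [4.3 0.5 3.4] op 0.0229
1.081 14.35 [4.  0.8 5.8] op 0.0232
1.121 14.72 [6.1 1.  6.1] op 0.0229
```

View pics/wrist6.png

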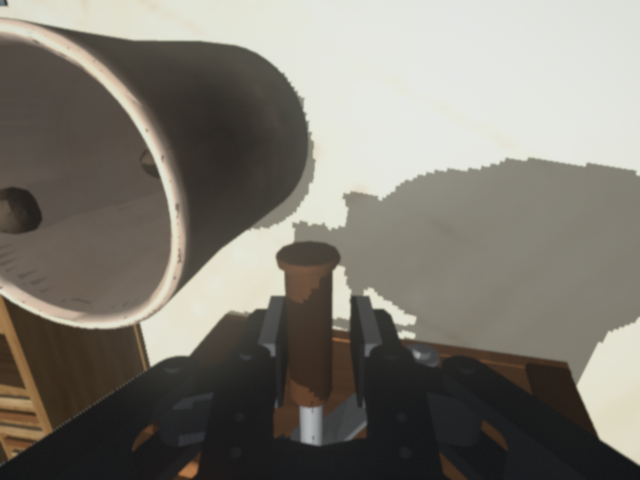

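View pics/scene6.png

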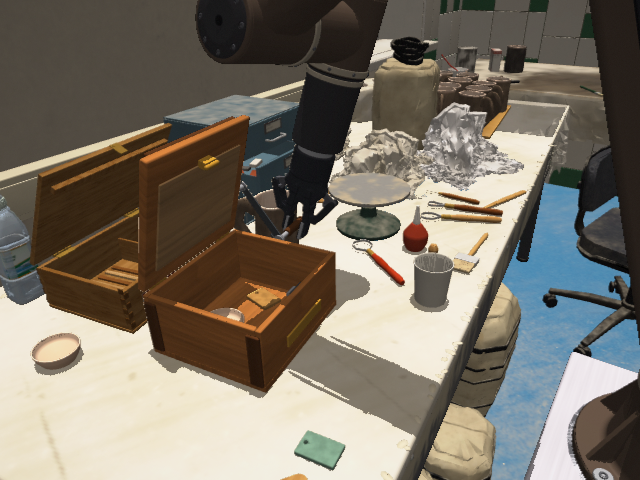

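The knob now rides on the back pad. The 8.6 N load is mostly radial (inward) through friction, so I'll raise the path slightly and carry on.

```bash
cat >> h.py <<'E'
def pitch_of(th): return float(np.interp(th,[1.12,1.4,1.7,2.3],[.25,.15,.15,.38]))
def arc(ths,speed=.015,fmax=13,dx=0,depth=.019,up=0.):
    for th in ths:
        p,o=tcp(th,dx=dx,depth=depth,pitch=pitch_of(th)); p=p+[0,0,up]
        env.servo_line(p,rot=o,speed=speed)
        s=env.state(); f=s["ft_force"]
        print(round(float(th),3),round(s["t"],2),f.round(1),"op",round(s["opening"],4))
        if np.linalg.norm(f)>fmax: print("STOP force"); return False
    return True
E
python3 - <<'E'
from h import *
import cv2
arc([1.125],up=.0015) and arc([1.16,1.20,1.24,1.28],up=.0015)
c=env.read_camera("wrist"); cv2.imwrite(f"pics/wrist7.png",c["frame"][:,:,::-1])
c=env.read_camera("scene"); cv2.imwrite(f"pics/scene7.png",c["frame"][:,:,::-1])
E
```

```text
1.125 15.07 [ 4.3 -0.4  4.9] op 0.0231
1.16 15.43 [ 3.9 -0.3  3.1] op 0.023
1.2 15.81 [0.9 0.2 1.8] op 0.023
1.24 16.19 [0.3 0.7 0.8] op 0.0232
1.28 16.57 [-0.2 -0.2  0.6] op 0.0233
```

View pics/wrist7.png

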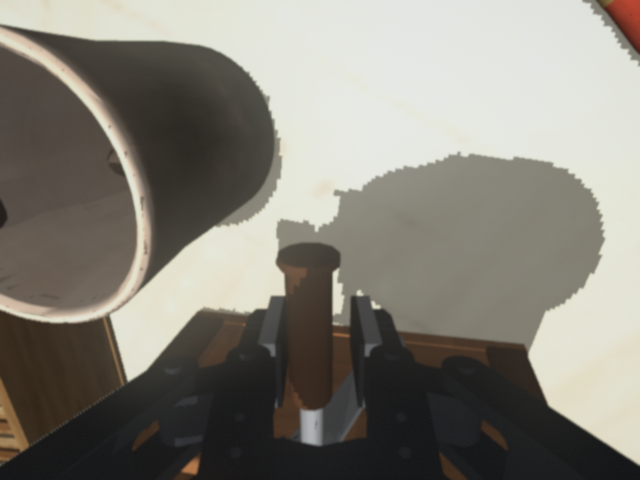

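View pics/scene7.png

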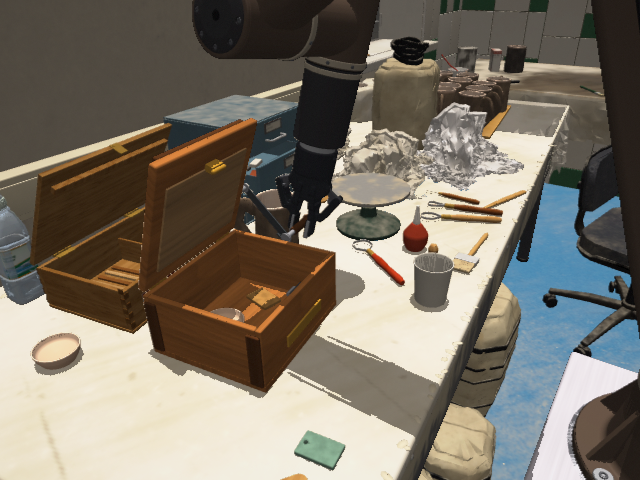

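The knee is past centre: the lid's front edge has come forward and the force has vanished. Now I let the lid down slowly.

```bash
python3 - <<'E'
from h import *
import cv2
ok=arc(np.arange(1.32,1.90,.04),up=.0015,speed=.013)
c=env.read_camera("wrist"); cv2.imwrite(f"pics/wrist8.png",c["frame"][:,:,::-1])
c=env.read_camera("scene"); cv2.imwrite(f"pics/scene8.png",c["frame"][:,:,::-1])
E
```

```text
1.32 17.09 [0.  0.4 2.4] op 0.0232
1.36 17.51 [ 0.8 -0.3  0.2] op 0.0232
1.4 17.93 [ 0.5 -0.9 -0.4] op 0.0231
1.44 18.32 [-0.1  0.6  0.3] op 0.0226
1.48 18.73 [-0.7 -0.1 -0.3] op 0.0231
1.52 19.12 [-0.1  0.  -0. ] op 0.023
1.56 19.52 [-2.1  0.3  0.7] op 0.0229
1.6 19.93 [-2.4  0.1 -0.1] op 0.023
1.64 20.32 [-1.1 -0.2  1.1] op 0.0233
1.68 20.73 [-2.1 -1.  -0.4] op 0.0228
1.72 21.12 [-2.6  0.1 -1.4] op 0.0231
1.76 21.49 [-2.9 -0.  -0.7] op 0.0233
1.8 21.87 [-2.7 -0.6 -1. ] op 0.0231
1.84 22.24 [-2.4 -0.5 -1.4] op 0.0229
1.88 22.62 [-3.9 -0.9 -2.5] op 0.0229
```

View pics/wrist8.png

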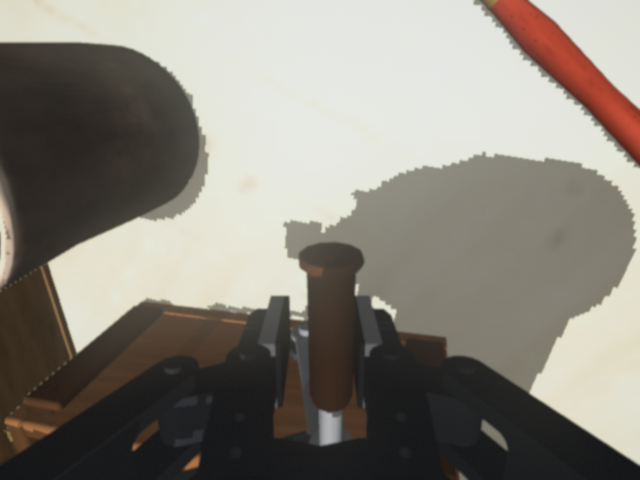

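View pics/scene8.png

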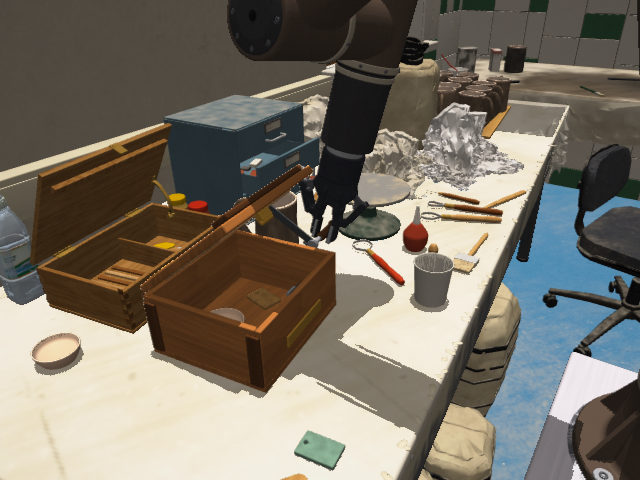

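The knob now bears on the front pad at about 4 N, and the lid is around 35° open and following. I'll continue down to the catch.

```bash
python3 - <<'E'
from h import *
import cv2
ok=arc(np.r_[np.arange(1.92,2.39,.04),2.40],up=.0015,speed=.011)
env.pause(.3);print(env.state()["t"],env.state()["ft_force"])
c=env.read_camera("wrist"); cv2.imwrite(f"pics/wrist9.png",c["frame"][:,:,::-1])
c=env.read_camera("scene"); cv2.imwrite(f"pics/scene9.png",c["frame"][:,:,::-1])
E
```

```text
1.92 23.13 [-2.1  0.2 -1.1] op 0.023
1.96 23.55 [-3.2  0.2 -1.9] op 0.023
2.0 23.97 [-2.8 -0.4 -2.9] op 0.0231
2.04 24.38 [-3.6 -0.7 -2.3] op 0.0233
2.08 24.8 [-2.8 -0.1 -2. ] op 0.0231
2.12 25.22 [-4.  -0.3 -3.3] op 0.0231
2.16 25.63 [-3.4 -0.1 -3.1] op 0.0231
2.2 26.05 [-4.5 -0.7 -2.7] op 0.0228
2.24 26.47 [-3.9  0.  -4.4] op 0.0234
2.28 26.88 [-5.  -0.6 -5.2] op 0.0229
2.32 27.32 [-5.2 -1.4 -5.9] op 0.0232
2.36 27.76 [-3.1  0.3 -5.7] op 0.0231
2.4 28.2 [ 0.5 -0.4 -0.1] op 0.0229
28.5 [ 0.36779711  0.43915444 -1.16745706]
```

View pics/wrist9.png

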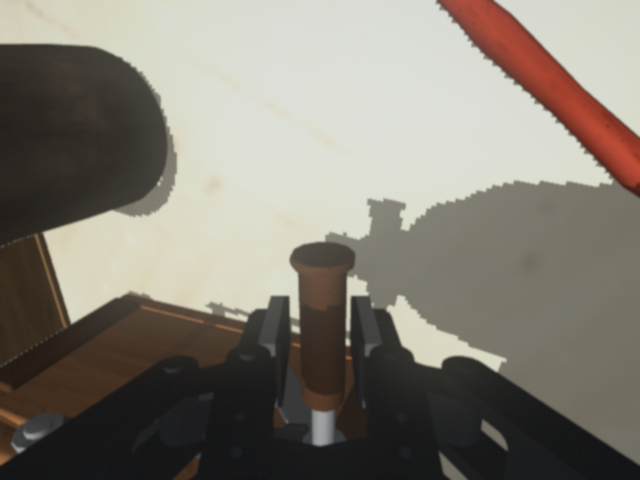

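View pics/scene9.png

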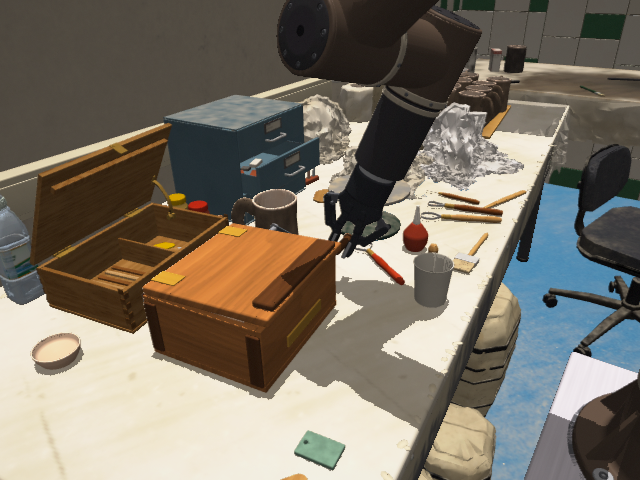

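The lid lies on its catch and the knob is free between the pads with the force near zero. I'll withdraw along the tool axis, close the fingers and go above the batten.

```bash
python3 - <<'E'
from h import *
import cv2
env.set_gripper(.032)
p,o=tcp(2.40,depth=.019,pitch=pitch_of(2.4))
z=rot(pitch_of(2.4)).as_matrix()[:,2]
p=p+[0,0,.0015]
env.servo_line(p-.09*z,speed=.1); print(env.state()["ft_force"])
q=env.state()["position"].copy(); q[2]+=.06; env.servo_line(q,speed=.2)
env.set_gripper(0.0)
b=w([-.098,0,.134]); o2=eul(rot(0,0))
env.goto(b+[0,0,.06],o2)
env.pause(.3); s=env.state(); print(s["t"],s["ft_force"],s["position"]-b,s["opening"])
for n in ("top","scene"):
    c=env.read_camera(n); cv2.imwrite(f"pics/{n}10.png",c["frame"][:,:,::-1])
E
```

```text
[0.14001005 0.19036886 0.50557142]
31.8667 [0.32332073 0.36950854 0.07869135] [-1.64381291e-05 -9.37572100e-04  6.02547122e-02] 8.784900849046383e-05
```

View pics/scene10.png

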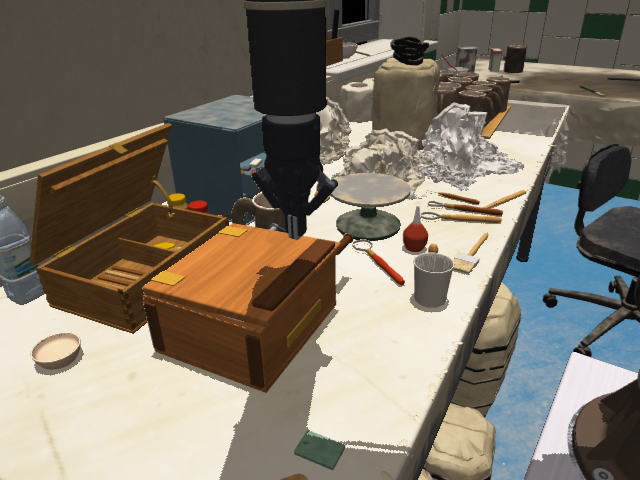

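View pics/top10.png

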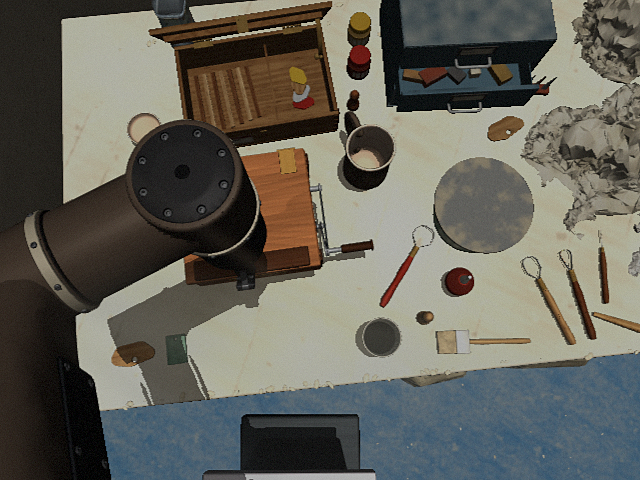

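The lid is nearly shut, the mug is still at (370,150), and the fingers are over the batten's middle. Next I press in small steps, watching the force.

```bash
cat >> h.py <<'E'
def fz(n=4):
    v=[]
    for _ in range(n): v.append(env.state()["ft_force"][2]); env.pause(.02)
    return float(np.mean(v))
E
python3 - <<'E'
from h import *
c=env.read_camera("scene"); b=w([-.098,0,.134]); print(proj(c,[b]))
f0=fz(10); print("base",f0)
g=env.servo_line(b+[0,0,.014],speed=.05)
z=b[2]+.014; log=[]
while z>.128:
    z-=.0006; env.servo_line([b[0],b[1],z],speed=.03); f=fz(2)-f0
    log.append((round(z*1000,1),round(f,1)))
    if f>10: break
print(log,env.state()["t"],env.state()["position"]-b)
E
```

```text
[[296.66165988 272.49657771]]
base 0.05299136439365274
[(np.float64(147.4), 0.2), (np.float64(146.8), 0.2), (np.float64(146.2), -0.1), (np.float64(145.6), -0.3), (np.float64(145.0), -0.1), (np.float64(144.4), 0.0), (np.float64(143.8), -0.2), (np.float64(143.2), -0.1), (np.float64(142.6), 0.5), (np.float64(142.0), 2.5), (np.float64(141.4), 3.3), (np.float64(140.8), 1.3), (np.float64(140.2), -0.2), (np.float64(139.6), 1.2), (np.float64(139.0), -0.1), (np.float64(138.4), -0.4), (np.float64(137.8), 0.0), (np.float64(137.2), -0.1), (np.float64(136.6), -0.2), (np.float64(136.0), -0.7), (np.float64(135.4), 0.3), (np.float64(134.8), 0.2), (np.float64(134.2), 0.9), (np.float64(133.6), 5.1), (np.float64(133.0), 10.6)] 40.3333 [ 8.97124792e-05 -3.08114711e-06 -1.25002298e-04]
```

The lid snapped past the catch at z≈141 mm and met the stop at 134 mm. It is now at 10.6 N, so I go to 15 N and hold.

```bash
python3 - <<'E'
from h import *
import cv2
b=w([-.098,0,.134]); z=.1330
f0=.05; f=fz(4)-f0; print(f)
while f<14.2 and z>.1315:
    z-=.0002; env.servo_line([b[0],b[1],z],speed=.02); f=fz(4)-f0; print(round(z,4),round(f,1))
t=env.state()["t"]; fs=[]
while env.state()["t"]-t<1.4: fs.append(round(fz(5)-f0,1))
print(fs)
env.servo_line([b[0],b[1],.150],speed=.03)
env.servo_line([b[0],b[1],.22],speed=.15)
env.servo_line([b[0]-.12,b[1]-.1,.30],speed=.2)
env.pause(.3);s=env.state();print(s["t"],s["ft_force"])
for n in ("top","scene"):
    c=env.read_camera(n); cv2.imwrite(f"pics/{n}11.png",c["frame"][:,:,::-1])
E
```

```text
10.10941576104813
0.1328 11.6
0.1326 13.4
0.1324 15.1
[14.5, 14.5, 14.9, 14.8, 14.7, 15.1, 14.5, 14.6, 15.1, 14.6, 15.0, 14.7, 14.7, 15.1, 15.0, 15.2, 14.9]
45.4417 [-0.03228135 -0.33402257  0.77187387]
```

View pics/scene11.png

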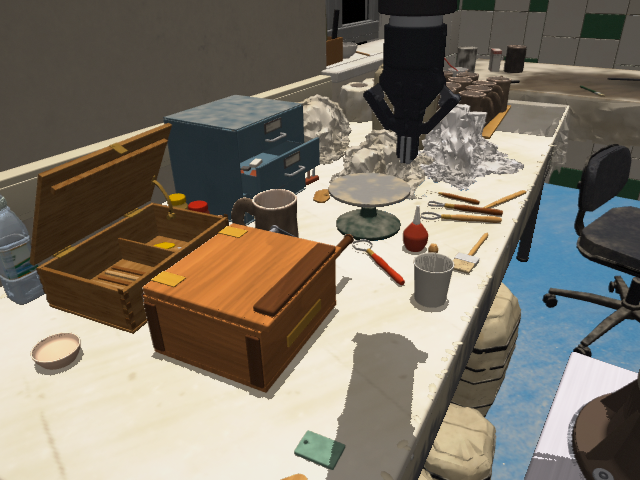

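View pics/top11.png

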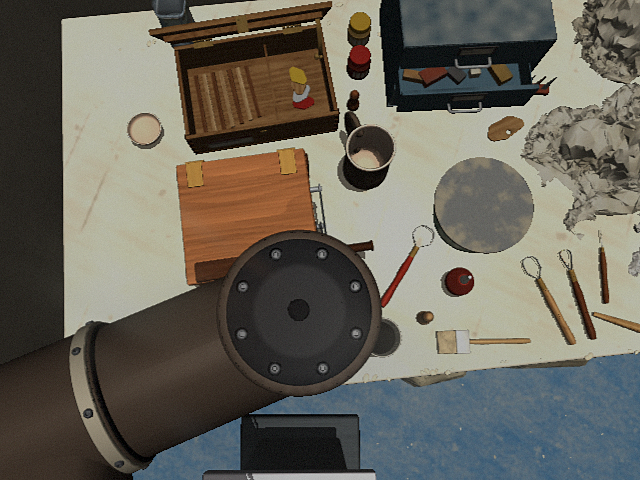

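The lid is flush on the box, with its front edge from about (262,320) to (335,250) in the scene view. The mug (370,150) and trailer (459,281) are where they were in the top view. The beaker (432,280) is where it was in the scene view. The robot is clear, so I'm handing in.

```bash
python3 - <<'E'
from workcell import env
print(env.sign_off(), env.state()["t"])
E
```

```text
the job is handed in; nothing more can be done
the job is handed in; nothing more can be done
```

The damp box is shut and the job is handed in, at about 45 s of the 72 s allowed; no verdict was reported.

- **Stay:** I lifted the knee past centre with the half-open fingers. The highest reading was about 9 N.
- **Letting down:** I held the knob back on the front pad at up to 8 N while the lid came down in about 12 s. It settled on the catch with no visible drop. I had no direct reading of lid speed or of the joint angles.
- **Pressing:** The lid snapped past the roller at about 3 N, a little under the 4–8 N expected. I then held the middle of the batten at 14.5–15.2 N for 1.4 s and let go.
- **Last checks:** The lid looks flush in the final views and the robot is clear of everything. The mug, beaker and slip trailer show no visible shift from the start.

**One mishap:** on the first approach the gripper apparently brushed the mug's rim with about 3 N. I backed off and came in again with the tool pitched. The pictures before and after show the mug unmoved to within about 2 mm.

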